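# Draw the extractor's sweep shutter half open and hold it

## Robot

A 6-joint arm with a two-finger parallel gripper is mounted at the origin on the work surface. World frame = base frame: x ahead of the robot, y to its left, z up, the work surface at z = 0. Lengths are in m, angles in rad, forces in N, time in s.
With the tool pointing down it reaches from about 0.275 to 0.75 m from the base axis. Payload 10.2 kg.
Tool frame: the origin (TCP) lies midway between the tips of the shut fingers; the grasp point (between the pads) lies 19 mm behind it; z points along the fingers, x is the direction in which the jaws open and shut, and the axes are right-handed (so a half turn about z gives the same grasp; the last joint's range is limited). The gripper opens to 85 mm and grips with 20 to 120 N. Pads are 22 mm wide; open, the fingers measure 114 mm over their backs; the gripper's body (76 mm by 85 mm) begins 54 mm behind the grasp point. The pads swing forward as they close: fully open they stand 13 mm farther back than shut.
Start: joints at [-1.35, 0.313, 1.498, -0, 1.331, -0.223], TCP at [0.225, -0.474, 0.231] pointing down, gripper open.
Joint ranges: [-2.94, 2.94], [-0.97, 2.17], [0.19, 2.56], [-1.23, 4.37], [0.02, 3.11], [-2.88, 2.88]. Speed limits (rad/s): [2.39, 2.39, 3.01, 3.14, 3.14, 3.14].

## Interface

Orientations are given as a rotation vector (axis times angle).
In Python, from workcell import bot gives the robot as it stands. The module is installed in compiled form; this text tells all that it offers.
- The arm moves only by the tool servo_tool, never from a script. Its argument "commands" is text: rows parted by semicolons, each of 4 numbers parted by spaces: the shift along the tool's x, y, z in cm, then the turn about the tool's z in degrees. A call has 1 to 5 rows; each row shifts and turns the commanded pose from where the row before left it, along the tool's axes as they then stand; what a row does not reach is not made up. A row lasts 1/8 s, in which the tool goes at most 62.5 mm and 10.7 degrees, less where a joint would pass 70% of its speed; a pose out of reach is approached as far as the arm can. A call is refused whole if a number of a shift passes 6.25 or a number of a turn 10.7, either way. A call with a gripper value outside its range is refused whole. "claw" is the finger opening in cm, from 0 to 8.54, set as the call begins (left out, the last holds). The fingers move at their own pace and stop on an object; the grip force is fixed at half the most. Time passes only in rows, so rows that do not move let the fingers close. It gives the time, the measured TCP pose, the force and the opening at its end, in the units of the state.
- bot.get_state(): the state, without advancing time (a new reading comes with each control period).
- bot.capture(name): name is "scene" or "side" or "wrist"; returns a dict with "frame" (384x512x3 uint8, blue, green, red), "fx", "fy", "cx", "cy" (pixels), "origin" and "rotation" of the camera in the world. Camera axes: x right, y up, looking along -z (the intrinsics and any distortion apply to the point x, -y, -z); pixel columns grow to the right and rows downward; lengths in m; the calibration is good to about 2 mm. The wrist camera is an equidistant fisheye: a pixel r from the principal point sees the ray r / f radians off the axis. A picture is of the moment at which its call begins. There is no depth.
- bot.sign_off(): hands the job in, once; it reports no verdict.
The state is a dict: "t": time; "joint_positions": joint angles; "qvel": joint speeds; "joint_efforts": joint torques, N m; "tool_pos": TCP position; "eef_rot": TCP orientation; "contact_force": force on the tool from outside, world axes, zero at the start; "ft_torque": the same for the moment, N m; "width": finger opening in m.
Only numpy, scipy, OpenCV 4.12 (cv2) and the standard library are available. Lean on these libraries where they do the work, as an engineer would, in place of code of your own. Each camera call takes 0.05 s, during which the arm holds its last target. There are 200 camera calls.

## Task

Get the bench sweep ready for the carver's chips: slide the fader of the suction control up to the one long line on its scale and leave it there. Then draw the spring-loaded shutter of the sweep inlet open to half its travel, never pulling it wide open on the way, and finish while still holding it at half against its spring. Leave the mallet, the small carving and the wax tin where they stand.

Things in the scene. Friction and masses are not known exactly. Their poses are not given: they have to be found in the camera images.
- sweep_box: Sweep inlet of the chip extractor: a fixed grey steel box 280 (its x) x 200 (y) x 100 mm high, a pipe at its +x end. Origin: centre of the underside; z up. A flat shutter blade on its top slides towards the box's -x. Lines on the top plate beyond the ends of the shutter's crossbar show where the crossbar stands at shut, half (longer line) and fully open.
- inlet (a point): Centre of the round inlet, a hole 80 mm across in the box's top plate (100 mm above the bench, the box's x = +55 mm, y = 0). The 90 mm wide steel blade covers it when shut. Beside the blade lie two 6 mm high guide strips (y = +-53 mm) and two spring barrels 18 mm thick (y = +-68 mm, x = +8 to +128 mm, tops 122 mm above the bench).
- shutter: The sliding shutter, all that moves: steel blade, two pull rods, bare aluminium crossbar (12 x 150 x 12 mm, long along the box's y, top 119 mm above the bench) and D handle. Origin and axes: those of sweep_box when shut, shifted along with the shutter; the crossbar's middle is at x = -5 mm of this frame.
- pull_bar (a point): Centre of the D handle's grip bar, above the crossbar's middle, 148 mm above the bench. Bar: 14 mm (box's x) x 84 mm (y) x 14 mm; its two 12 mm posts stand 36 mm either side of the centre; 22 mm free below it down to the crossbar. It can be pinched from above, fingers before and behind the bar.
- shutter_slide (a joint): Shutter travel in m: 0 shut, 0.044 half (the blade's straight edge lies across the centre of the inlet), 0.088 fully open. Grows as the handle is drawn towards the box's -x. Springs pull it shut: 4 N when shut, rising by 136 N per m, so 10 N at half and 16 N fully open. It snaps shut if let go.
- pod: Remote suction control: a fixed low black case 150 (its x) x 90 (y) x 45 mm high, on the other side of the bench from the sweep inlet (either may be on the left). Origin: centre of the underside; z up. The fader's slot runs along x in the middle of its top; on the slot's -y side is a scale of eight lines 10 mm apart, one of them longer and thicker (at x = +15 mm).
- fader_top (a point): The middle of the top of the fader's cap, 73.5 mm above the bench. The cap is a black block 14 mm (along the slot, the case's x) x 24 mm (across) x 24 mm high, with a white index line over its middle; its underside is 4.5 mm above the case.
- fader (a joint): Fader position in m: 0 at the first line (the case's x = -35 mm), 0.070 at the last; it grows towards the case's +x. 0.050 is the long line. It slides with about 2 N of friction and stays where it is left.
- long_line (a point): The point of the fader's slot level with the long line, on the top face of the case (45.5 mm above the bench).
- mallet: Bystander: a wooden carver's mallet standing on its head, 86 mm across and 180 mm high. Origin: centre of its underside.
- carving: Bystander: a small dark wooden carving of a castle, base 100 mm across, 158 mm high. Origin: centre of its underside.
- wax_tin: Bystander: a flat round metal tin, 70 mm across, 28 mm high, on the bench beyond the suction control. Origin: centre of its underside.
There are look-alikes about, which are no part of the job. What is meant by the pod is not green or turquoise, and is the smaller of those in its own colour.

How it is judged:
By the outcome, as a careful person would: the job done as asked, in the order asked, and still so for the second after the job is handed in, while the arm keeps its last pose, push and grip.
It also fails if it takes over 48 s, if anything falls off the work surface, if the arm or the gripper's body presses on something with over 40 N, if the wrist force passes 120 N, or if a joint passes its speed limit or range.

## Working session

There is one attempt and no reset: what is moved stays moved. The work goes in short steps, Python scripts to look and compute and a tool call to move; the robot and the scene stay as the last step left them, time stands still between calls to the robot, and variables do not carry over. Pictures are saved under pics/ and viewed, about 8 in all and at most 12, crops included, and the job is handed in when it is done.

Besides the shell and the picture viewer there is one more tool, called after "Call:" as name(argument=value, ...) on one line, values as JSON. servo_tool: Moves the arm, as the interface text tells. Its arguments: {"type":"object","properties":{"commands":{"type":"string"},"claw":{"type":"number"}},"required":["commands"]}

```bash
mkdir -p pics; cat > h.py <<'E'
import numpy as np, cv2, pickle
from scipy.spatial.transform import Rotation as R
from workcell import bot
def cap(n,save):
    c=bot.capture(n); cv2.imwrite(f'pics/{save}.png',c['frame']); pickle.dump(c,open(f'pics/{save}.pkl','wb')); return c
def load(s): return pickle.load(open(f'pics/{s}.pkl','rb'))
def ray(c,u,v,fish=False):
    x=(u-c['cx'])/c['fx']; y=(v-c['cy'])/c['fy']
    if fish:
        r=np.hypot(x,y); s=np.sin(r)/r if r>1e-9 else 1; d=np.array([x*s,-y*s,-np.cos(r)])
    else: d=np.array([x,-y,-1.])
    return np.array(c['origin']),np.array(c['rotation'])@d
def onz(c,u,v,z,fish=False):
    o,d=ray(c,u,v,fish); return o+d*(z-o[2])/d[2]
def proj(c,p,fish=False):
    q=np.array(c['rotation']).T@(np.array(p)-np.array(c['origin'])); a=np.array([q[0],-q[1]]); w=-q[2]
    if fish:
        n=np.linalg.norm(a); a=a/n*np.arctan2(n,w)
    else: a=a/w
    return np.array([c['cx']+c['fx']*a[0],c['cy']+c['fy']*a[1]])
E
python3 - <<'E'
from h import *
for n in("scene","side","wrist"):
    c=cap(n,n+'0'); print(n,{k:np.round(v,3).tolist() if k!='frame' else v.shape for k,v in c.items()})
a=[load(n+'0')['frame'] for n in("scene","side")]
cv2.imwrite('pics/a.png',cv2.resize(a[0],(800,600)));cv2.imwrite('pics/b.png',cv2.resize(a[1],(800,600)))
print(bot.get_state())
E
```

```text
scene {'frame': (384, 512, 3), 'fx': 433.832, 'fy': 433.832, 'cx': 258.069, 'cy': 192.389, 'origin': [1.481, -0.872, 0.929], 'rotation': [0.939, 0.394, 0.699]}
side {'frame': (384, 512, 3), 'fx': 408.862, 'fy': 408.862, 'cx': 258.426, 'cy': 193.016, 'origin': [0.115, 0.833, 1.135], 'rotation': [0.242, -0.976, -2.469]}
wrist {'frame': (384, 512, 3), 'fx': 297.319, 'fy': 297.319, 'cx': 258.977, 'cy': 196.116, 'origin': [0.296, -0.44, 0.374], 'rotation': [-0.276, 0.176, -1.117]}
{'t': 0.15, 'joint_positions': array([-1.35039559e+00,  3.13344576e-01,  1.49822852e+00, -1.20684626e-05,
        1.33098727e+00, -2.23375549e-01]), 'qvel': array([ 1.07516745e-03, -1.54655833e-03, -9.65699265e-04, -7.00393556e-04,
       -4.51714890e-04, -8.74210899e-05]), 'joint_efforts': array([ 5.99381437e-04, -4.12371469e+01, -2.59796727e+01, -2.00612162e-04,
        3.21598214e-03, -1.06143719e-05]), 'tool_pos': array([ 0.22536813, -0.47396911,  0.23086753]), 'eef_rot': array([-2.65528653e+00,  1.67773754e+00,  1.08606978e-03]), 'contact_force': array([-0.18602027, -0.65877295, -0.3581367 ]), 'ft_torque': array([-0.0029687 , -0.02409279,  0.04044077]), 'width': 0.08538332435286677}
```

View pics/a.png

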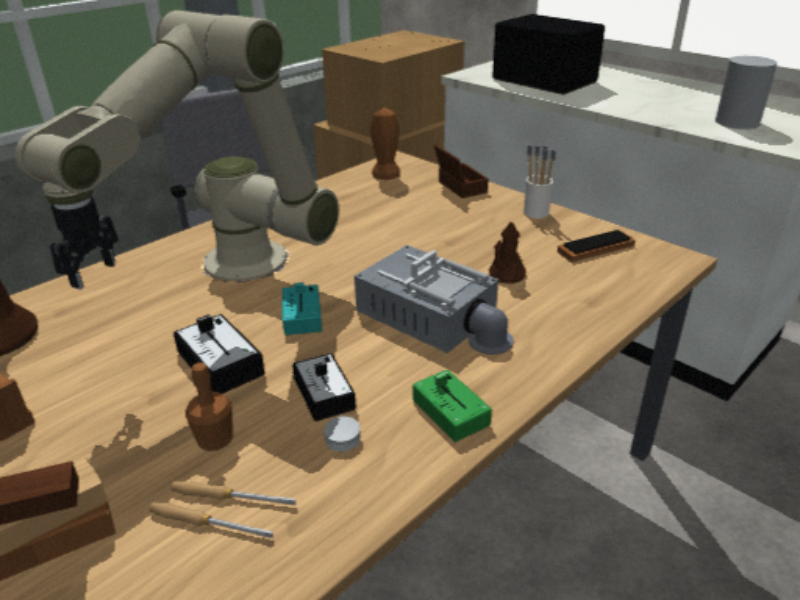

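View pics/b.png

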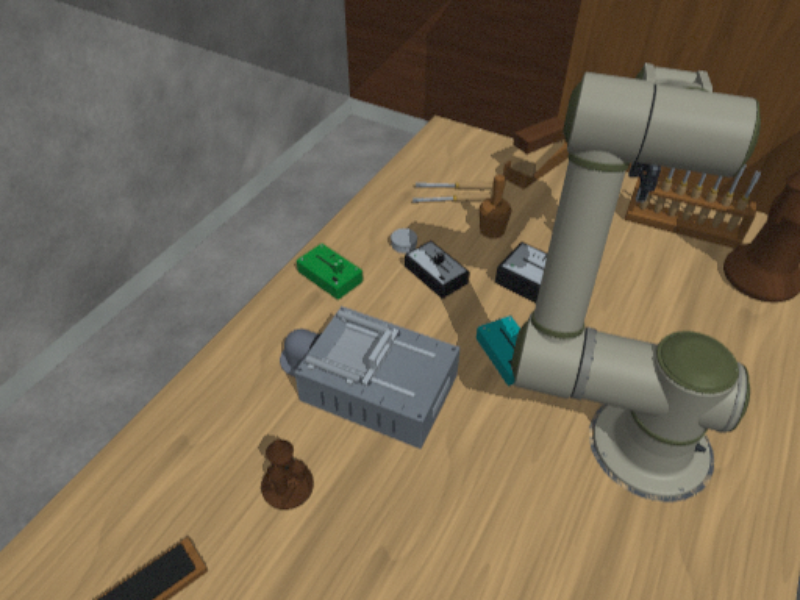

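I see two black pods: the larger at scene (218,350) and the smaller at (323,384), next to the tin at (342,433). The turquoise pod is at (301,307) and the green one at (452,403). I choose the smaller black one, scene (323,384) and side (437,268). The sweep box is at scene (428,295) and side (378,375). Next is a close crop of the pod and box in both views.

```bash
sed -i "s/np.array(c\['rotation'\])/rot(c)/g; s/^def ray/def rot(c): return R.from_rotvec(c['rotation']).as_matrix()\ndef ray/" h.py
python3 - <<'E'
from h import *
s=load('scene0')['frame'];d=load('side0')['frame']
def cr(f,x,y,w,h,W=400,H=300):return cv2.resize(f[y:y+h,x:x+w],(W,H),interpolation=cv2.INTER_CUBIC)
im=np.vstack([np.hstack([cr(s,180,222,64,48),cr(d,250,146,64,48)]),np.hstack([cr(s,220,150,112,84),cr(d,180,192,128,96)])])
cv2.imwrite('pics/c.png',im)
# quick estimates
S,D=load('scene0'),load('side0')
k=.64
print('podS',onz(S,323*k,375*k,.0455),'podD',onz(D,437*k,262*k,.0455))
print('barS',onz(S,425*k,262*k,.148),'barD',onz(D,380*k,346*k,.148))
E
```

```text
podS [ 0.59992069 -0.2171204   0.0455    ] podD [ 0.59598362 -0.21665835  0.0455    ]
barS [0.55810737 0.13648833 0.148     ] barD [0.53863501 0.15352679 0.148     ]
```

View pics/c.png

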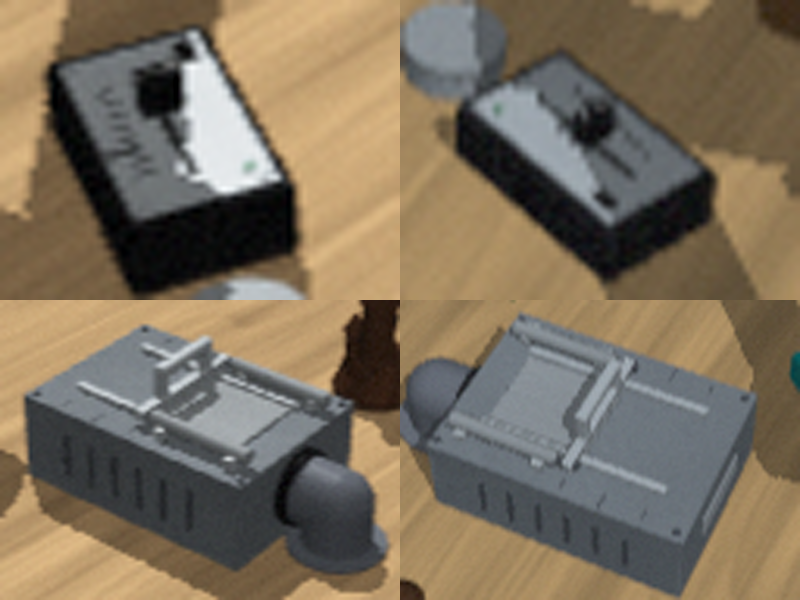

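The crop confirms the pod. It is black, its cap sits near the low end, and the scale is on the left in the scene view with the long line about crop (125,155). The shutter is shut. Now I fit the poses from the corners.

```bash
python3 - <<'E'
from h import *
S,D=load('scene0'),load('side0')
def pose(P,L,W):  # P: corners (-x+y... any order): order [-x,-y],[ -x,+y],[+x,+y],[+x,-y]
    P=np.array(P)[:,:2]; M=np.array([[-L,-W],[-L,W],[L,W],[L,-W]])/2
    c=P.mean(0);Q=P-c; th=np.arctan2((M[:,0]*Q[:,1]-M[:,1]*Q[:,0]).sum(),(M*Q).sum())
    s=np.linalg.norm(Q)/np.linalg.norm(M); print(c.round(4),'deg',np.degrees(th).round(1),'scale',s.round(3)); return c,th
f=lambda c,pts,sc,ox,oy,bx,by,z:[onz(c,ox+(u-bx)/sc-.5+.5/sc,oy+(v-by)/sc-.5+.5/sc,z) for u,v in pts]
a=pose(f(S,[(50,65),(205,30),(292,185),(133,220)],6.25,180,222,0,0,.045),.15,.09)
b=pose(f(D,[(712,178),(610,222),(458,110),(560,50)],6.25,250,146,400,0,.045),.15,.09)
a=pose(f(S,[(28,400),(145,327),(350,405),(240,487)],3.571,220,150,0,300,.1),.28,.2)
b=pose(f(D,[(752,397),(682,537),(437,442),(520,317)],3.125,180,192,400,300,.1),.28,.2)
for n,p in (('tin',f(S,[(250,290)],6.25,180,222,0,0,.028)),('tinD',f(D,[(454,35)],6.25,250,146,400,0,.028)),):print(n,p)
k=.64
print('mallet top',onz(S,200*k,368*k,.18),onz(D,499*k,177*k,.18),'carv',onz(S,510*k,225*k,.158),onz(D,282*k,446*k,.158))
print(R.from_rotvec(bot.get_state()['eef_rot']).as_matrix().round(3))
E
```

```text
[ 0.6034 -0.2205] deg -23.0 scale 0.913
[ 0.5984 -0.2156] deg -21.7 scale 0.925
[0.5545 0.1428] deg 5.5 scale 0.967
[0.5441 0.1511] deg 5.2 scale 0.952
tin [array([ 0.71260358, -0.26345232,  0.028     ])]
tinD [array([ 0.72481147, -0.2773143 ,  0.028     ])]
mallet top [ 0.56026928 -0.45391542  0.18      ] [ 0.5426662  -0.43917589  0.18      ] carv [0.59948435 0.40650278 0.158     ] [0.56844893 0.43426207 0.158     ]
[[ 0.429 -0.903 -0.   ]
 [-0.903 -0.429  0.001]
 [-0.001 -0.    -1.   ]]
```

Call:
servo_tool(commands="-1 -5 0 0;-1 -5 0 0;-1 -5 0 0;-1 -5 0 0;-1 -5 0 0")

```text
t: 0.78
tool_pos: [0.4309, -0.3204, 0.2312]
eef_rot: [-2.656, 1.678, 0.0]
contact_force: [-0.0, -0.9, 0.2]
width: 0.0851
```

Call:
servo_tool(commands="-1 -5 0 0;-1 -5 0 0;-1 -5 0 0;-1 -4 0 0;0 0 0 -10")

```text
t: 1.4
tool_pos: [0.5856, -0.2017, 0.2304]
eef_rot: [-2.797, 1.43, 0.002]
contact_force: [0.1, -0.5, 0.3]
width: 0.0853
```

Call:
servo_tool(commands="0 0 0 -10;0 0 0 -10;0 0 0 -10;0 0 0 -3;0 0 0 0")

```text
t: 2.02
tool_pos: [0.5841, -0.2039, 0.231]
eef_rot: [-3.086, 0.589, 0.001]
contact_force: [-0.2, -0.0, 0.9]
width: 0.0853
```

```bash
python3 - <<'E'
from h import *
c=cap('wrist','w1'); s=bot.get_state(); T=R.from_rotvec(s['eef_rot']).as_matrix()
print(s['tool_pos'],np.degrees(np.arctan2(T[1,0],T[0,0])),T.round(3).tolist(),s['contact_force'],c['origin'])
cv2.imwrite('pics/w1b.png',cv2.resize(c['frame'],(800,600),interpolation=cv2.INTER_CUBIC))
E
```

```text
[ 0.58409149 -0.20389745  0.23105309] -21.640267032698244 [[0.93, -0.369, -0.0], [-0.369, -0.93, 0.0], [-0.0, -0.0, -1.0]] [-0.85576094 -0.55401965 -0.17498754] [ 0.61300908 -0.13107347  0.37418168]
```

View pics/w1b.png

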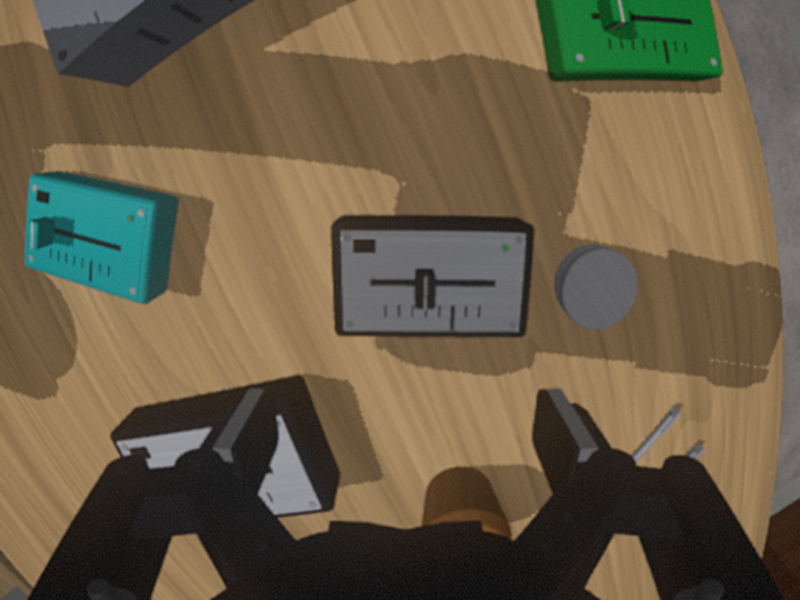

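The wrist view shows the pod about level: slot (371,283)–(495,284), cap top about (425,289), long line at (452,318), first and last lines at (385,311) and (479,311), tin at (596,287). The larger black pod is at lower left.

```bash
python3 - <<'E'
from h import *
c=load('w1')
g=lambda u,v,z:onz(c,(u+.5)*.64-.5,(v+.5)*.64-.5,z,True)
a,b=g(371,283,.0455),g(495,284,.0455); d=(b-a)[:2]; L=np.linalg.norm(d); e=d/L; n=np.array([-e[1],e[0]])
print('slot',a,b,'len',L,'yaw',np.degrees(np.arctan2(e[1],e[0])))
f,l,lo=g(385,311,.0455),g(479,311,.0455),g(452,318,.0455)
f0=f[:2]@e; print('lines',(lo[:2]@e-f0),(l[:2]@e-f0))
long=e*(lo[:2]@e)+n*(a[:2]@n); print('long',long)
for v in(283,289):
  cp=g(425,v,.0735); print('cap',cp,'fader',cp[:2]@e-f0, 'off-slot',cp[:2]@n-a[:2]@n)
print('tin',g(596,287,.028), 'mallet',g(465,475,.18))
# zoom
cv2.imwrite('pics/w1z.png',cv2.resize(c['frame'][130:225,205:345],(800,543),interpolation=cv2.INTER_CUBIC))
E
```

```text
slot [ 0.55743503 -0.20281488  0.0455    ] [ 0.64243302 -0.23702163  0.0455    ] len 0.0916229222022958 yaw -21.921917645009287
lines 0.050265937289403984 0.0705220189366671
long [ 0.61346948 -0.22536548]
cap [ 0.59582211 -0.21002413  0.0735    ] fader 0.02816701108578301 off-slot 0.007643556487612745
cap [ 0.59433328 -0.2139233   0.0735    ] fader 0.028241553733528213 off-slot 0.003470484963668117
tin [ 0.72338087 -0.27583683  0.028     ] mallet [ 0.58506218 -0.28697428  0.18      ]
```

View pics/w1z.png

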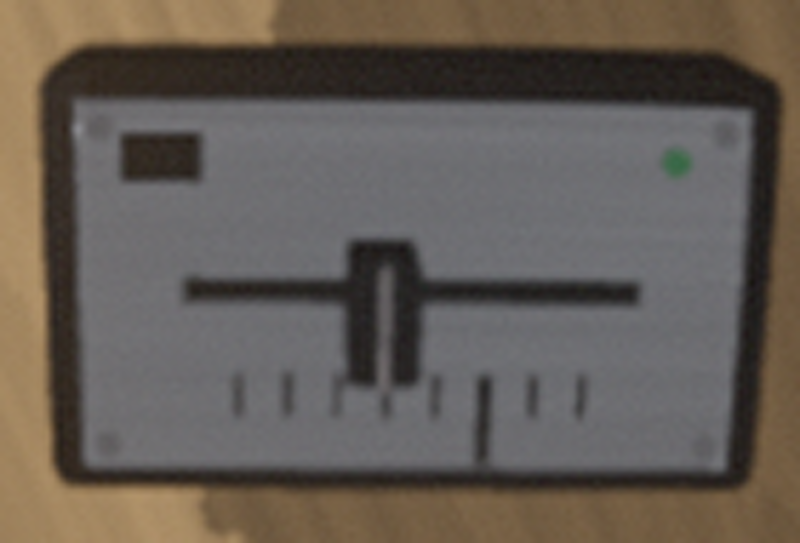

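The zoom shows the cap's index at the fourth line (about 0.030 by line counting) and the long line as the sixth. I go down and pinch the cap along the slot.

Call:
servo_tool(commands="1.37 0.89 4 0;0 0 4 0;0 0 4 0;0 0 3 0;0 0 0 0", claw=4.5)

```text
t: 2.7
tool_pos: [0.5926, -0.2167, 0.0793]
eef_rot: [-3.084, 0.589, 0.007]
contact_force: [0.8, -0.0, 0.1]
width: 0.0452
```

```bash
python3 - <<'E'
from h import *
c=cap('wrist','w2'); s=bot.get_state(); print(s['tool_pos'],s['contact_force'],s['width'])
cv2.imwrite('pics/w2b.png',cv2.resize(c['frame'][140:384,100:420],(800,610),interpolation=cv2.INTER_CUBIC)[:600])
print(proj(c,[.6135,-.2254,.0455],True),proj(c,[.5936,-.2172,.0735],True))
E
```

```text
[ 0.59355802 -0.21724106  0.08132076] [-0.34096874  0.02965639  0.42847297] 0.04509470319855832
[294.04344291 228.32697535] [261.1555826  248.02791003]
```

View pics/w2b.png

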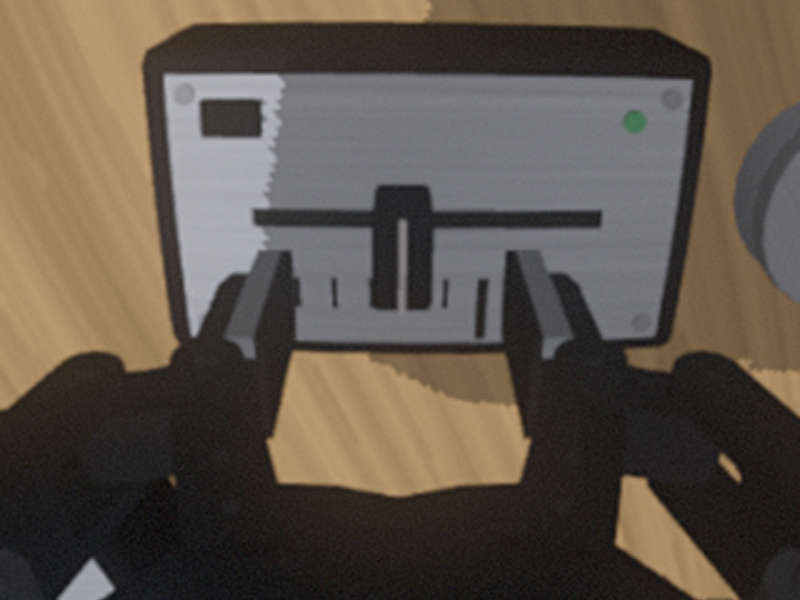

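The cap (index at crop x=402) is centred between the fingers. I lower 26 mm and close.

Call:
servo_tool(commands="0 0 1.3 0;0 0 1.3 0;0 0 0 0")

```text
t: 3.12
tool_pos: [0.5931, -0.217, 0.0542]
eef_rot: [-3.085, 0.588, 0.003]
contact_force: [-0.8, -0.1, -0.2]
width: 0.0451
```

Call:
servo_tool(commands="0 0 0 0;0 0 0 0;0 0 0 0;0 0 0 0;0 0 0 0", claw=0.5)

```text
t: 3.75
tool_pos: [0.5939, -0.2174, 0.056]
eef_rot: [3.086, -0.588, 0.002]
contact_force: [-0.9, 0.6, 5.1]
width: 0.0127
```

```bash
python3 - <<'E'
from h import *
s=bot.get_state(); T=R.from_rotvec(s['eef_rot']).as_matrix()
p=np.array([.6135,-.2254]); print(s['tool_pos'],s['contact_force'],s['width'],T.T@np.r_[p-s['tool_pos'][:2],0])
E
```

```text
[ 0.59390182 -0.21741976  0.05600165] [-0.87088532  0.55223005  5.11107562] 0.01272487861939052 [2.11595458e-02 2.14355488e-04 2.33230377e-05]
```

Call:
servo_tool(commands="0.5 0 -0.05 0;0.5 0 -0.05 0;0.5 0 0 0;0.6 0 0 0;0 0 0 0")

```text
t: 4.38
tool_pos: [0.6137, -0.2254, 0.0561]
eef_rot: [3.086, -0.588, 0.002]
contact_force: [1.3, -2.9, -2.1]
width: 0.0126
```

```bash
python3 - <<'E'
from h import *
c=cap('wrist','w3'); s=bot.get_state(); print(s['tool_pos'],s['contact_force'],s['width'])
cv2.imwrite('pics/w3b.png',cv2.resize(c['frame'][150:310,170:380],(788,600),interpolation=cv2.INTER_CUBIC))
E
```

```text
[ 0.61357004 -0.22533626  0.0560438 ] [ 1.43943493 -3.4781546  -2.37218446] 0.012747783217720594
```

View pics/w3b.png

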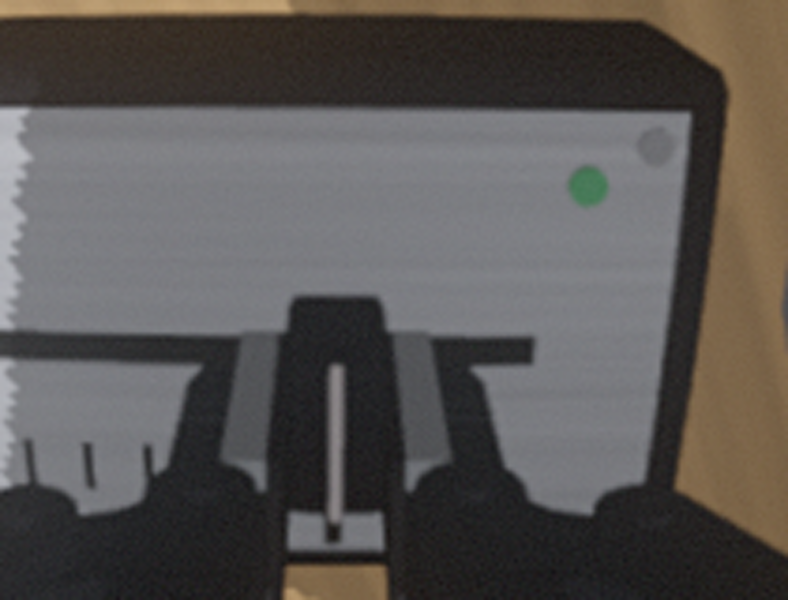

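The index line (crop 337→335) is aligned with the long line (333,535) to within about 0.5 mm. I release, rise and check from above.

Call:
servo_tool(commands="0 0 0 0;0 0 0 0;0 0 0 0;0 0 -1.5 0;0 0 -3 0", claw=4.5)

```text
t: 5.05
tool_pos: [0.6128, -0.2247, 0.1019]
eef_rot: [-3.086, 0.588, 0.002]
contact_force: [-0.1, -0.5, -0.2]
width: 0.045
```

Call:
servo_tool(commands="0 0 -4 0;0 0 -4 0;0 0 -4 0;0 0 -2 0;0 0 0 0")

```text
t: 5.68
tool_pos: [0.6135, -0.2251, 0.2438]
eef_rot: [3.085, -0.587, 0.006]
contact_force: [0.7, -0.8, -0.6]
width: 0.045
```

```bash
python3 - <<'E'
from h import *
c=cap('wrist','w4'); s=bot.get_state(); print(s['tool_pos'],s['contact_force'],s['width'])
print(proj(c,[.6135,-.2254,.0455],True))
x,y=np.round(proj(c,[.6135,-.2254,.0455],True)).astype(int)-[45,30]; print(x,y)
cv2.imwrite('pics/w4b.png',cv2.resize(c['frame'][y:y+64,x:x+85],(797,600),interpolation=cv2.INTER_CUBIC))
E
```

```text
[ 0.6131147  -0.22491711  0.24184306] [-1.2092737   0.9885969   0.38926715] 0.045086831435670924
[258.48230206 171.03063672]
213 141
```

View pics/w4b.png

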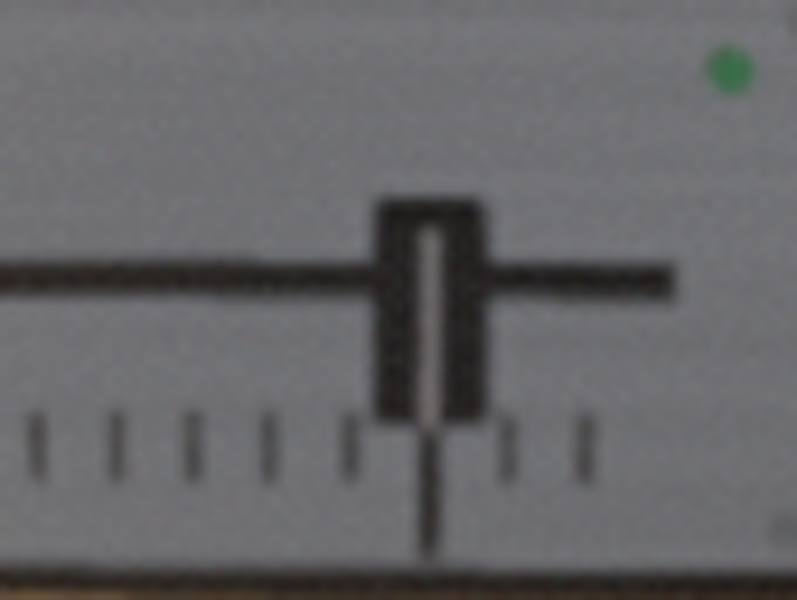

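The fader index is exactly in line with the long line (column 428 for both). Next is the sweep box.

Call:
servo_tool(commands="-3.2 -4.9 0 0;-3.2 -4.9 0 0;-3.2 -4.9 0 0;-3.2 -4.9 0 0;-3.2 -4.9 0 0")

```text
t: 6.35
tool_pos: [0.5533, 0.0635, 0.2402]
eef_rot: [3.086, -0.588, -0.003]
contact_force: [0.7, 0.5, -0.2]
width: 0.0449
```

Call:
servo_tool(commands="-3 -4.9 0 0;0 0 0 -9;0 0 0 -9;0 0 0 -9;0 0 0 0")

```text
t: 6.98
tool_pos: [0.5441, 0.1183, 0.2403]
eef_rot: [-3.138, -0.147, 0.003]
contact_force: [0.3, 0.6, 0.3]
width: 0.0446
```

```bash
python3 - <<'E'
from h import *
c=cap('wrist','w5'); s=bot.get_state(); T=R.from_rotvec(s['eef_rot']).as_matrix()
print(s['tool_pos'],np.degrees(np.arctan2(T[1,0],T[0,0])),s['joint_positions'].round(2),s['contact_force'],s['width'])
cv2.imwrite('pics/w5b.png',cv2.resize(c['frame'],(800,600),interpolation=cv2.INTER_CUBIC))
E
```

```text
[0.54420147 0.11826401 0.24049624] 5.24083550114071 [ 0.    0.38  1.38  0.    1.38 -0.09] [ 0.12898582 -0.54439318  0.38151339] 0.045148227539536435
```

View pics/w5b.png

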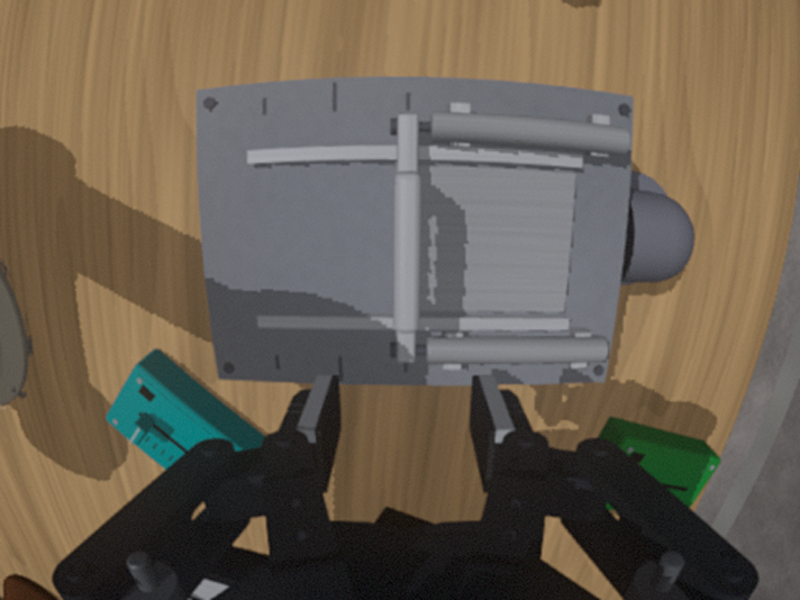

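The wrist view shows the crossbar (407,113)–(406,360) and the grip bar at x≈406, v≈172–332. The line columns are shut (408,100)/(405,368), half (335,97)/(340,365) and open (264,105)/(278,362).

```bash
python3 - <<'E'
from h import *
c=load('w5')
g=lambda u,v,z:onz(c,(u+.5)*.64-.5,(v+.5)*.64-.5,z,True)
sh=[g(408,100,.1),g(405,368,.1)];ha=[g(335,97,.1),g(340,365,.1)];op=[g(264,105,.1),g(278,362,.1)]
for n,l in(('shut',sh),('half',ha),('open',op)): print(n,l[0][:2],l[1][:2],'yaw',np.degrees(np.arctan2(*(l[0]-l[1])[[1,0]]))-90)
x=[g(407,113,.119),g(406,360,.119)];print('crossbar',x,np.linalg.norm(x[0]-x[1]),'mid',(x[0]+x[1])/2)
b=[g(407,173,.155),g(406,332,.155)];print('bar',b,np.linalg.norm(b[0]-b[1]),'mid',(b[0]+b[1])/2)
P=np.array([g(*p,.1) for p in((219,379),(197,90),(634,96),(606,384))]); m=P.mean(0);print('box',m,np.linalg.norm(P[2]-P[1]),np.linalg.norm(P[3]-P[0]),np.degrees(np.arctan2(*(P[2]-P[1]+P[3]-P[0])[[1,0]])))
s=bot.get_state();T=R.from_rotvec(s['eef_rot']).as_matrix()
print('shift cm to bar',100*T.T@((b[0]+b[1])/2-s['tool_pos']))
E
```

```text
shut [0.53465604 0.23478885] [0.54904385 0.06274681] yaw 4.780500025806873
half [0.4907774  0.23351039] [0.50510682 0.06052493] yaw 4.7353420187376685
open [0.44655607 0.22726173] [0.46174291 0.05786461] yaw 5.123001428402816
crossbar [array([0.53497198, 0.22467997, 0.119     ]), array([0.54834755, 0.07726379, 0.119     ])] 0.1480217371135315 mid [0.54165977 0.15097188 0.119     ]
bar [array([0.53804618, 0.19134506, 0.155     ]), array([0.54529286, 0.10956413, 0.155     ])] 0.08210137383377562 mid [0.54166952 0.15045459 0.155     ]
box [0.54790646 0.14978175 0.1       ] 0.2805440595411515 0.28160827311721975 4.723241391977755
shift cm to bar [ 0.05479823 -3.22717679  8.55013695]
```

Call:
servo_tool(commands="0.05 -3.2 0 0.4;0 0 3.5 0;0 0 3.5 0;0 0 2.5 0;0 0 1.7 0")

```text
t: 7.65
tool_pos: [0.5413, 0.1501, 0.1276]
eef_rot: [3.139, 0.132, -0.003]
contact_force: [-0.5, 0.2, -0.2]
width: 0.045
```

Call:
servo_tool(commands="0 0 0 0;0 0 0 0")

```text
t: 7.9
tool_pos: [0.5423, 0.1502, 0.13]
eef_rot: [-3.139, -0.136, -0.002]
contact_force: [-0.2, 0.6, 0.5]
width: 0.0452
```

```bash
python3 - <<'E'
from h import *
c=cap('wrist','w6'); s=bot.get_state(); print(s['tool_pos'],s['contact_force'],s['width'])
cv2.imwrite('pics/w6b.png',cv2.resize(c['frame'],(800,600),interpolation=cv2.INTER_CUBIC))
E
```

```text
[0.54241984 0.15020258 0.13015522] [0.48718763 0.8205706  0.7498433 ] 0.04505412402605327
```

View pics/w6b.png

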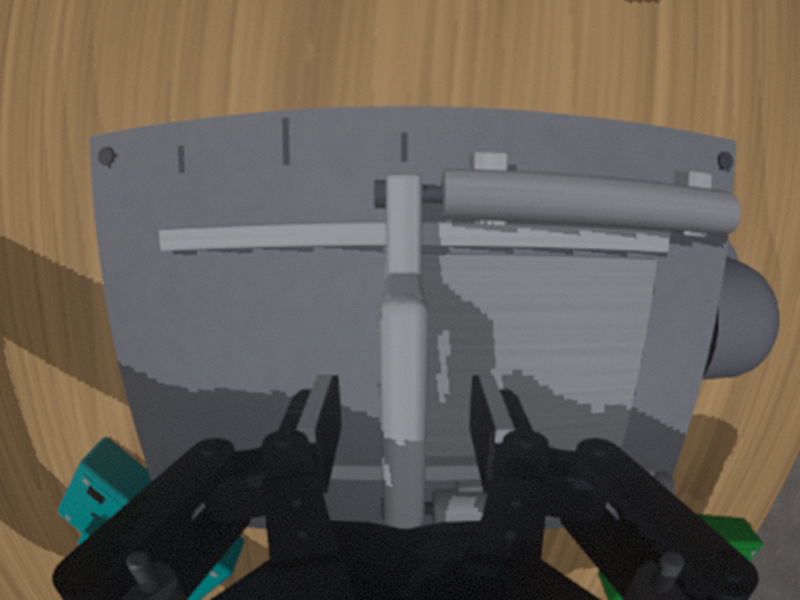

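The bar (x≈404) is centred between the fingers, and the crossbar end and scale lines stay visible at the top. I close.

Call:
servo_tool(commands="0 0 0.2 0;0 0 0 0;0 0 0 0;0 0 0 0;0 0 0 0", claw=0.3)

```text
t: 8.57
tool_pos: [0.5418, 0.1502, 0.1276]
eef_rot: [3.138, 0.138, -0.001]
contact_force: [-4.1, 0.0, 5.0]
width: 0.013
```

Call:
servo_tool(commands="0 0 0 0;-0.3 0 0 0;-0.3 0 0 0;-0.3 0 0 0;0 0 0 0")

```text
t: 9.2
tool_pos: [0.5335, 0.1495, 0.1276]
eef_rot: [-3.138, -0.138, -0.003]
contact_force: [4.4, 1.2, 1.6]
width: 0.013
```

Call:
servo_tool(commands="-0.8 0 0 0;-0.8 0 0 0;-0.8 0 0 0;-0.8 0 0 0;0 0 0 0")

```text
t: 9.82
tool_pos: [0.502, 0.1468, 0.1276]
eef_rot: [-3.138, -0.138, -0.005]
contact_force: [8.8, 2.5, -2.1]
width: 0.0127
```

```bash
python3 - <<'E'
from h import *
c=cap('wrist','w7'); s=bot.get_state(); print(s['tool_pos'],s['contact_force'],s['width'],np.linalg.norm(s['tool_pos'][:2]-[.5418,.1503]))
cv2.imwrite('pics/w7b.png',cv2.resize(c['frame'][60:252,90:346],(800,600),interpolation=cv2.INTER_CUBIC))
E
```

```text
[0.50218989 0.14679652 0.12763041] [ 9.59642141  2.46872589 -0.28655104] 0.013011008089631227 0.03976474374023798
```

View pics/w7b.png

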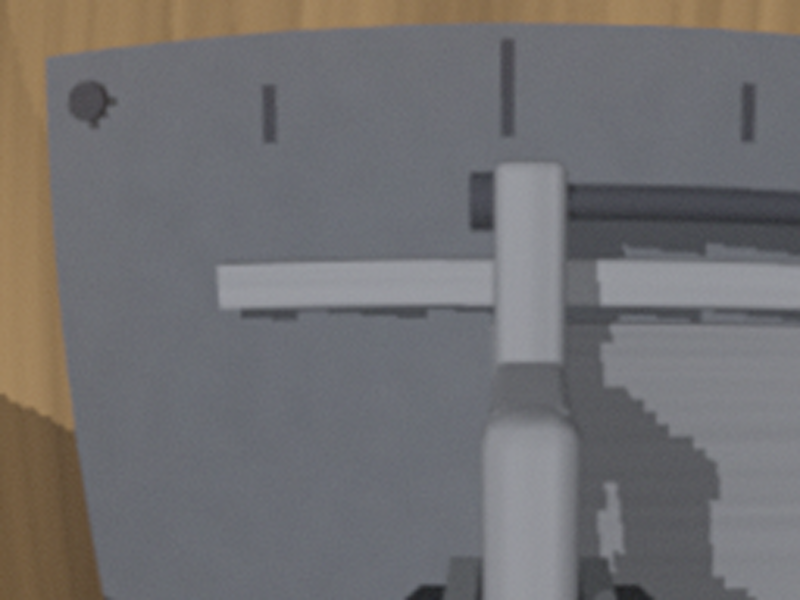

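```bash
python3 - <<'E'
from h import *
c=load('w7'); k=.32; e=np.array([np.cos(np.radians(4.8)),np.sin(np.radians(4.8))])
g=lambda u,v,z:onz(c,(u+.5)*k-.5+90,(v+.5)*k-.5+60,z,True)[:2]@e
h,o,s=g(507,88,.1),g(269,114,.1),g(748,113,.1)
print('spacing',h-o,s-h); 
for u in (529,530,531): print('slide',s-g(u,166,.119),'short of half',g(u,166,.119)-h)
E
```

```text
spacing 0.04411279070222224 0.044231554881232316
slide 0.0402592522266767 short of half 0.003972302654555615
slide 0.04009790308890915 short of half 0.0041336517923231675
slide 0.0399365528729444 short of half 0.004295002008287918
```

The slide is at about 40.0 mm, from both the picture and the tool travel. It needs another 4.1 mm.

Call:
servo_tool(commands="-0.2 0 0 0;-0.2 0 0 0;0 0 0 0;0 0 0 0")

```text
t: 10.38
tool_pos: [0.4985, 0.1465, 0.1276]
eef_rot: [-3.138, -0.137, -0.006]
contact_force: [10.1, 3.4, -0.6]
width: 0.0129
```

```bash
python3 - <<'E'
from h import *
c=cap('wrist','w8'); s=bot.get_state(); print(s['t'],s['tool_pos'],s['contact_force'],s['width'],np.linalg.norm(s['tool_pos'][:2]-[.5418,.1503]))
cv2.imwrite('pics/w8b.png',cv2.resize(c['frame'][60:252,90:346],(800,600),interpolation=cv2.INTER_CUBIC))
d=cap('side','s8');a=cap('scene','c8')
E
```

```text
10.425 [0.49850326 0.14646573 0.12762042] [ 9.41216309  2.57493252 -1.55743244] 0.01310756334912603 0.043466184752873616
```

View pics/w8b.png

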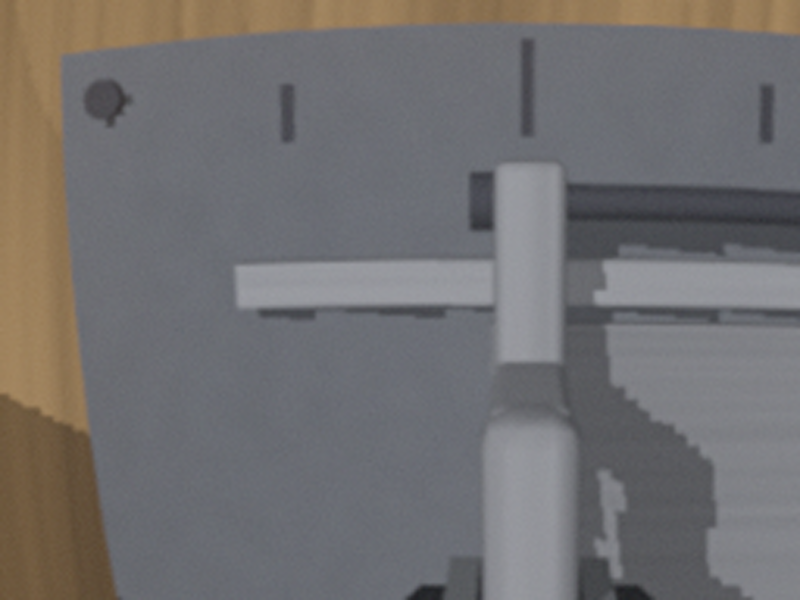

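The crossbar (530) sits about 0.5 mm short of the half line (527.5). I nudge it a last 0.5 mm and check the bystanders by image difference.

Call:
servo_tool(commands="-0.05 0 0 0;0 0 0 0;0 0 0 0;0 0 0 0;0 0 0 0")

```text
t: 11.15
tool_pos: [0.498, 0.1464, 0.1276]
eef_rot: [-3.138, -0.137, -0.006]
contact_force: [10.4, 2.0, -1.3]
width: 0.0129
```

```bash
python3 - <<'E'
from h import *
s=bot.get_state(); print(s['t'],s['tool_pos'],s['contact_force'],s['width'],np.linalg.norm(s['tool_pos'][:2]-[.5418,.1503]))
a=load('scene0')['frame'];b=cap('scene','c9')['frame']
for n,(x,y,w,h) in dict(mallet=(122,232,26,54),tin=(206,266,26,24),carving=(312,142,26,38)).items():
    q=lambda f:cv2.GaussianBlur(f[y:y+h,x:x+w],(3,3),0).astype(float).mean(2)
    print(n,cv2.phaseCorrelate(q(a),q(b)),abs(q(a)-q(b)).max())
c=cap('wrist','w9')
gr=c['frame'].astype(float).mean(2); e=np.array([np.cos(np.radians(4.8)),np.sin(np.radians(4.8))])
A=gr[74:101,240:276].mean(0); r=gr[76:100,240:275].mean(0); u=240+np.average(np.arange(35),weights=np.clip(np.median(r)-5-r,0,None))
r2=gr[118:138,235:285].mean(0); m=np.where(r2>r2.max()-25)[0]; u2=235+(m[0]+m[-1])/2
print(u,u2,m, 'short of half',(onz(c,u2,114,.119,True)-onz(c,u,88,.1,True))[:2]@e)
E
```

```text
11.15 [0.49804097 0.14642132 0.12762105] [10.41028445  2.04673068 -1.3336234 ] 0.012918322280390932 0.0439305883338733
mallet ((0.7495836967929304, 0.3037114461524588), 0.6491168589963457) 109.99999999999999
tin ((0.28278614455738094, 0.08661930532712958), 0.734682734285971) 100.66666666666667
carving ((0.5047087261711525, -0.027304250977486788), 1.0014330387232317) 4.666666666666668
259.03644539107796 258.5 [14 15 16 17 18 19 20 21 22 23 24 25 26 27 28 29 30 31 32 33] short of half -0.0002768302129330435
```

```bash
python3 -c "
from workcell import bot; print(bot.sign_off())"
```

```text
the job is handed in; nothing more can be done
None
```

I set the fader to the long line and opened the shutter to half, and the job was handed in at about 11 s with the gripper still holding the shutter there.

- **Fader:** I pinched the cap on the smaller black pod, slid it about 21 mm and let go. From above, its index line fell in line with the long line.
- **Shutter:** I gripped the bar and drew it in steps up to half, never past it. Tool travel is 43.9 mm, and the picture puts the crossbar 0.3 mm from the half line. The pull of about 10.5 N matches the spring at half.
- **Bystanders:** The carving's image is unchanged. The image check did not settle the mallet and tin. Their patches changed in brightness (shift estimates under 1 pixel, but a weak match), probably because the arm's shadow moved. I didn't look at them again. The tool stayed well clear of both, and the readings showed no unexpected force.
- **Camera disagreement:** The first fixed-camera estimates differed by 5–13 mm between views. I used the close wrist views instead, which agreed with the known dimensions.

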